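# Pack the desk-phone kit tray

## Robot

A 6-joint arm with a two-finger parallel gripper is mounted at the origin on the work surface. World frame = base frame: x ahead of the robot, y to its left, z up, the work surface at z = 0. Lengths are in m, angles in rad, forces in N, time in s.
With the tool pointing down it reaches from about 0.275 to 0.825 m from the base axis. Payload 5.2 kg.
Tool frame: the origin (TCP) lies midway between the tips of the shut fingers; the grasp point (between the pads) lies 19 mm behind it; z points along the fingers, y is the line along which they close (so a half turn about z gives the same grasp; the last joint's range is limited). The gripper opens to 93 mm and grips with 3 to 60 N. Pads are 15 mm wide; open, the fingers measure 128 mm over their backs; the gripper's body (75 mm by 188 mm) begins 65 mm behind the grasp point.
Start: joints at [1.137, 0.259, 1.535, -0, 1.348, -0.203], TCP at [0.126, 0.535, 0.219] pointing down, gripper open.
Joint ranges: [-3.14, 3.14], [-0.91, 2.08], [0.19, 2.58], [-1.22, 4.36], [0.22, 2.71], [-3.12, 3.12]. Speed limits (rad/s): [2.57, 2.57, 3.14, 3.14, 3.14, 3.14].

## Interface

Orientations are given as [roll, pitch, yaw] about the fixed x, y, z axes, in that order (R = Rz(yaw) Ry(pitch) Rx(roll)).
In Python, from cell import r gives the robot as it stands. The module is installed in compiled form; this text tells all that it offers.
- The arm moves only by the shell command python3 -m inch 'ROWS'. ROWS is JSON, a list that holds one entry, the list of rows, each a list of 5 numbers: the shift along the tool's x, y, z in mm, then the turn about the tool's z in rad, then the opening, from 0 (shut) to 1 (fully open). In form: [[[dx, dy, dz, spin, grip], ...]]. A call has 1 to 5 rows; each row shifts and turns the commanded pose from where the row before left it, along the tool's axes as they then stand; what a row does not reach is not made up. A row lasts 1/8 s, in which the tool goes at most 62.5 mm and 10.7 degrees, less where a joint would pass 70% of its speed; a pose out of reach is approached as far as the arm can. A call is refused whole if a number of a shift passes 62.5 or a number of a turn 0.188, either way. A call with a gripper value outside its range is refused whole. The fingers move at their own pace and stop on an object; the grip force is fixed at half the most. Time passes only in rows, so rows that do not move let the fingers close. It gives the time, the measured TCP pose, the force, the opening and the grip force at its end, in the units of the state.
- r.get_state(): the state, without advancing time (a new reading comes with each control period).
- r.capture(name): name is "scene" or "top" or "wrist"; returns (picture, depth): 400x640x3 uint8, red, green, blue; 400x640 float32, m along the optical axis (not along the pixel's ray), 0 where there is no reading.
- r.camera_model(name): a dict with "fx", "fy", "cx", "cy" (pixels), "R" (3x3) and "t" (3): a world point X has camera coordinates R X + t; the wrist camera has in their place "tool_from_camera" (4x4, takes a point from camera to tool coordinates, whose origin is the TCP and whose axes are the flange's). Camera axes: x right, y down, z forward; pixel columns grow to the right and rows downward; lengths in m; the calibration is good to about 2 mm. A picture is of the moment at which its call begins: read the wrist's pose just before it. camera_model takes no time and is no camera call.
- r.job_done(): hands the job in; it is judged then, once.
The state is a dict: "time_s": time; "joints": joint angles; "dq": joint speeds; "tau": joint torques, N m; "tool_pos": TCP position; "ee_rot": TCP orientation; "ft_force": force on the tool from outside, world axes, zero at the start; "wrist_torque": the same for the moment, N m; "width": opening from 0.0 (shut) to 1.0 (fully open); "grip_force": force on a finger pad.
Only numpy, scipy, OpenCV 4.12 (cv2) and the standard library are available. Lean on these libraries where they do the work, as an engineer would, in place of code of your own. Each camera call takes 0.05 s, during which the arm holds its last target. There are 200 camera calls.

## Task

Pack the accessories of one desk phone into the kit tray, each lying flat and right way up on the floor of the recess made for it: the arched corded handset in the long recess, the plug-in power adapter with the two round pins in the oblong one, the round microphone puck in the round one and the square wall box in the square one. The straight cordless handset with the keypad and the long power brick without pins belong to another order: leave them where they lie.

Things in the scene. Friction and masses are not known exactly. Their poses are not given: they have to be found in the camera images.
- handset: Black corded telephone handset, arched, lying on its ear and mouth cups like a bridge, no keys: 200 mm long along its x, 44 wide (y), 48 high, 160 g. The handle between the cups is 38 mm wide and spans heights 28 to 48 mm; take it across the handle (along y) from above. Origin: centre of the underside, z up. Either end may point either way in the recess.
- adapter: Black plug-in power adapter lying on its side: block 52 mm along x, 40 wide (y), 36 high, label on top; two round steel pins, 17 mm long, stick out level from its +x end. Origin: on the underside at the middle of the 69 mm total length (block x -34.5 to +17.5 mm, pins to +34.5). Take it across the 40 mm. Pins may point either way in the recess. 110 g.
- mic: Round black microphone puck, 60 mm diameter, 36 mm high, bevelled at the top edge (straight sides up to 30 mm), grey disc with a small white dot on top. Origin: centre of the underside, z up. About 150 g.
- wallbox: White square surface-mount wall box (network outlet), 50 by 50 mm, 34 mm high, a dark socket opening in its -x side. Origin: centre of the underside, z up. May lie any quarter turn round in its recess. About 70 g.
- cordless: Look-alike, to be left alone: straight black cordless handset lying on its back, 160 mm long along its x, 48 mm wide, 30 mm high, with white keys and a small screen on top and a stub antenna 24 mm long at its +x end. Origin: centre of the underside of the 160 mm body.
- brick: Look-alike, to be left alone: black in-line power brick, block 94 mm along its x, 44 mm wide, 32 mm high, paper label on top, no pins, a short round rubber stub at each end (112 mm overall). Origin: centre of the underside.
- pocket_long: White moulded insert, 74 mm (x) by 290 mm (y), 14 high, fixed along one long side of the shallow cardboard kit tray (rim 18 mm above the table); the three small inserts stand in a row along the other. Centred recess 62 mm (x) by 222 mm (y), 10 deep, for the handset, whose x lies along this y. Origin: centre of the underside, 5 mm above the table; recess floor 4 mm, top 14 mm above it.
- pocket_oblong: White moulded insert, 96 by 96 mm, 14 mm high, fixed in the same tray, with a centred rectangular recess 84 mm along its x, 58 mm along its y, 10 mm deep with a grey foam-look floor, for the adapter (its x axis along this x, either way). Origin: centre of the underside, about 5 mm above the table; recess floor 4 mm, top 14 mm above the origin. Which of the three small places in the row it takes changes from start to start.
- pocket_round: White moulded insert, 96 by 96 mm, 14 mm high, fixed in the same tray, with a centred round recess 78 mm in diameter, 10 mm deep, for the microphone puck. Origin: centre of the underside, about 5 mm above the table; recess floor 4 mm, top 14 mm above the origin. Its place in the row changes.
- pocket_square: White moulded insert, 96 by 96 mm, 14 mm high, fixed in the same tray, with a centred square recess 66 by 66 mm (sides along its x and y), 10 mm deep, for the wall box. Origin: centre of the underside, about 5 mm above the table; recess floor 4 mm, top 14 mm above the origin. Its place in the row changes.
Mind the look-alikes: they are no part of the job. Leave any blue or yellow look-alike of the mic alone.

How it is judged:
At the end, for the whole second after the job is handed in: Handset, adapter, puck and wall box lie right way up (7 deg), at rest on the floor of their own recess, 15.5, 14, 12.5 and 12.5 mm or less from its centre; handset and adapter along it (14, 20 deg); undersides 1 to 8 mm above the insert origin. Cordless handset and brick within 20 mm of their start (horizontal distance between handset and pocket_long below 0.0155 m and z of handset in the frame of pocket_long between 0.001 and 0.008 m and angle between each of handset, adapter, mic, wallbox's own z axis and vertical below 0.12 rad and linear speed of each of handset, adapter, mic, wallbox below 0.02 m/s and angle between the x axis of handset and the y axis of pocket_long, either way round below 0.25 rad and horizontal distance between adapter and pocket_oblong below 0.014 m and z of adapter in the frame of pocket_oblong between 0.001 and 0.008 m and angle between the x axis of adapter and the x axis of pocket_oblong, either way round below 0.35 rad and horizontal distance between mic and pocket_round below 0.0125 m and z of mic in the frame of pocket_round between 0.001 and 0.008 m and horizontal distance between wallbox and pocket_square below 0.0125 m and z of wallbox in the frame of pocket_square between 0.001 and 0.008 m and distance of each of cordless, brick from where it was at the start of the episode below 0.02 m); the robot touches nothing.
It fails at once if a look-alike (cordless handset or power brick) is moved by more than 30 mm (distance of any of cordless, brick from where it was at the start of the episode above 0.03 m).
It also fails if it takes over 109 s, if anything falls off the work surface, if the arm or the gripper's body presses on something with over 40 N, if the wrist force passes 120 N, or if a joint passes its speed limit or range.

## Working session

There is one attempt and no reset: what is moved stays moved. The work goes in short steps, Python scripts to look and compute and a shell command to move; the robot and the scene stay as the last step left them, time stands still between calls to the robot, and variables do not carry over. Pictures are saved under pics/ and viewed, at most 14 in all, crops included, and the job is handed in when it is done.

```bash
mkdir -p pics
python3 - <<'E'
from cell import r
import cv2,numpy as np
s=r.get_state();print(s)
for n in("top","scene"):
    p,d=r.capture(n);cv2.imwrite(f"pics/{n}0.png",p[:,:,::-1]);np.savez(f"{n}0.npz",p=p,d=d);print(n,r.camera_model(n))
print(r.camera_model("wrist"))
E
```

```text
{'time_s': 0.0, 'joints': array([ 1.13722480e+00,  2.59353536e-01,  1.53609543e+00, -5.37828913e-06,
        1.34799479e+00, -2.02843751e-01]), 'dq': array([ 3.08263502e-06,  1.55185132e-04, -1.47330439e-04,  7.68030197e-04,
        2.70751899e-04, -2.27529520e-03]), 'tau': array([-4.51949109e-04, -4.37306643e+01, -2.84004414e+01,  7.21457996e-02,
        4.13885841e-02, -1.15278917e-04]), 'tool_pos': array([0.12554197, 0.53491075, 0.21780709]), 'ee_rot': array([-3.13977845e+00, -3.67778516e-04,  2.91086573e+00]), 'ft_force': array([-0.02847468, -0.46171879,  0.94257945]), 'wrist_torque': array([-0.00820997, -0.00160076, -0.00089073]), 'grip_force': 0.0, 'width': 0.9984843842695359}
top {'fx': 408.8669481189443, 'fy': 408.8669481189443, 'cx': 322.8957569843685, 'cy': 200.62586145114182, 'R': array([[-0.01575158, -0.99978608, -0.01340447],
       [-0.99307511,  0.01720398, -0.11621469],
       [ 0.11642044,  0.01148108, -0.99313366]]), 't': array([-0.05969829,  0.50466761,  1.05573539])}
scene {'fx': 388.1216341835382, 'fy': 388.1216341835382, 'cx': 321.14457111362884, 'cy': 202.85250253784358, 'R': array([[-0.76104681,  0.64869149,  0.00266543],
       [ 0.38072146,  0.44998282, -0.80781597],
       [-0.52522274, -0.61377098, -0.58942876]]), 't': array([ 0.44925188, -0.11671895,  1.18014228])}
{'fx': 311.5981837100701, 'fy': 311.5981837100701, 'cx': 314.7982111508326, 'cy': 200.59561171011666, 'tool_from_camera': array([[-3.41053879e-04, -9.55323517e-01, -2.95561941e-01,
         8.31258163e-02],
       [ 9.99999825e-01, -4.68779083e-04,  3.61284213e-04,
         2.88009156e-04],
       [-4.83696561e-04, -2.95561766e-01,  9.55323510e-01,
        -1.65220457e-01],
       [ 0.00000000e+00,  0.00000000e+00,  0.00000000e+00,
         1.00000000e+00]])}
```

View pics/top0.png

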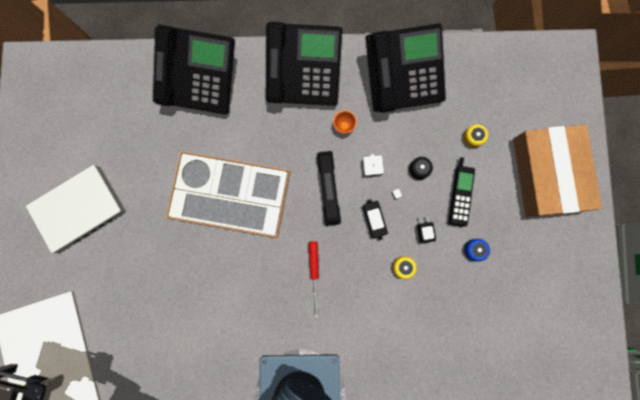

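View pics/scene0.png

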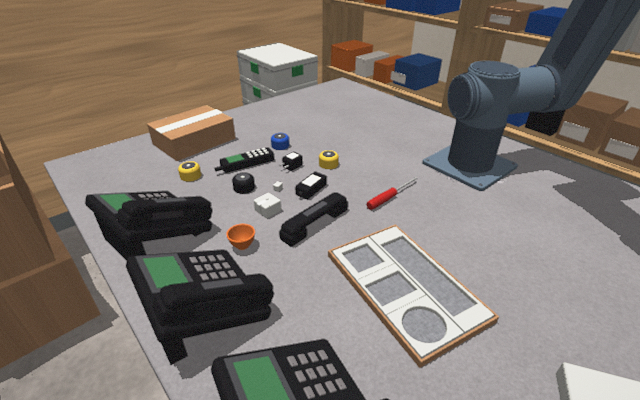

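```bash
cat > h.py <<'E'
import numpy as np,cv2
from cell import r
from scipy.spatial.transform import Rotation as Ro
def cam(n,s=None):
    m=r.camera_model(n);K=(m['fx'],m['fy'],m['cx'],m['cy'])
    if n!='wrist': R=np.array(m['R']);return K,R.T,-R.T@np.array(m['t'])
    T=np.array(m['tool_from_camera']);A=Ro.from_euler('xyz',s['ee_rot']).as_matrix()
    return K,A@T[:3,:3],A@T[:3,3]+s['tool_pos']
def rays(c,u,v):
    K,R,o=c;return np.stack([(u-K[2])/K[0],(v-K[3])/K[1],np.ones_like(u,float)],-1)@R.T,o
def plane(c,uv,z):
    uv=np.asarray(uv,float);d,o=rays(c,uv[...,0],uv[...,1]);return o+d*((z-o[2])/d[...,2])[...,None]
def cloud(c,dep):
    v,u=np.mgrid[:400,:640];d,o=rays(c,u.astype(float),v.astype(float));return o+d*dep[...,None]
def rect(mask,c,z,tag=''):
    """largest contour of mask -> world rectangle at height z: centre, long, short (mm), angle of long side (rad)"""
    cs,_=cv2.findContours(mask.astype(np.uint8),cv2.RETR_EXTERNAL,cv2.CHAIN_APPROX_NONE)
    k=max(cs,key=cv2.contourArea)[:,0]
    w=plane(c,k,z)[:,:2]
    (cx,cy),(a,b),_=q=cv2.minAreaRect((w*1000).astype(np.float32))
    B=cv2.boxPoints(q);e=max((B[1]-B[0],B[2]-B[1]),key=np.linalg.norm)
    print(tag,'c',np.round((cx,cy),1),'size',round(max(a,b),1),round(min(a,b),1),'ang',round(float(np.arctan2(e[1],e[0])),3),'px',np.round(k.mean(0)))
E
python3 - <<'E'
from h import *
f=np.load('top0.npz');p,d=f['p'],f['d'];c=cam('top');W=cloud(c,d);g=p.max(2).astype(int);sat=g-p.min(2)
print('table z',np.median(W[250:330,150:280,2]))
def win(x,y,w,h):
    m=np.zeros((400,640),bool);m[y-h:y+h,x-w:x+w]=1;return m
dark=g<75
for n,x,y,w,h,z in [('handset',329,188,16,42,.045),('mic',422,167,15,15,.03),('adapter',426,232,14,17,.036),('brick',375,219,14,22,.03),('cordless',461,193,16,40,.03)]:
    m=win(x,y,w,h)&(W[...,2]>.012);rect(m,c,z,n+' depth');zz=W[...,2][m];print(np.percentile(zz,[50,95]).round(3))
    rect(win(x,y,w,h)&dark,c,z,n+' dark')
m=win(373,166,14,14);rect(m&(g>185),c,.034,'wallbox');rect(m&(W[...,2]>.012),c,.034,'wb depth');print(W[166,373],W[194,397])
t=win(230,195,70,50)
wh=t&(g>170)
rect(wh,c,.019,'tray white')
grey=(t&(g<170)&(g>60)).astype(np.uint8)
k=cv2.morphologyEx(wh.astype(np.uint8),cv2.MORPH_CLOSE,np.ones((2,2)))
cs,H=cv2.findContours(k,cv2.RETR_CCOMP,cv2.CHAIN_APPROX_NONE)
for q,hh in zip(cs,H[0]):
    if hh[3]>=0 and cv2.contourArea(q)>100:
        mm=np.zeros((400,640),np.uint8);cv2.drawContours(mm,[q],-1,1,-1);mm=cv2.erode(mm,np.ones((3,3)));rect(mm,c,.014,'recess')
im=p[120:270,160:500,::-1]
a=cv2.resize(p[120:250,310:490,::-1],None,fx=4.4,fy=4.4,interpolation=cv2.INTER_CUBIC);cv2.imwrite('pics/crop1.png',a)
E
```

```text
table z 0.00030632910459527096
handset depth c [536.8 -82.1] size 196.9 43.1 ang 0.102 px [328. 188.]
[0.047 0.052]
handset dark c [535.6 -81.7] size 194.9 42.9 ang 0.104 px [328. 188.]
mic depth c [ 588.  -329.4] size 63.1 58.2 ang -0.666 px [420. 167.]
[0.036 0.04 ]
mic dark c [ 586.  -327.7] size 63.5 56.2 ang -0.824 px [420. 168.]
adapter depth c [ 423.6 -333.7] size 66.8 44.1 ang 0.118 px [425. 229.]
[0.035 0.04 ]
adapter dark c [ 415.5 -331.9] size 51.9 46.1 ang 0.139 px [424. 233.]
brick depth c [ 453.2 -202.5] size 111.5 45.6 ang 0.264 px [374. 219.]
[0.032 0.036]
brick dark c [ 451.4 -201.4] size 107.1 45.8 ang 0.251 px [372. 220.]
cordless depth c [ 522.8 -435.1] size 183.3 52.9 ang -0.183 px [461. 192.]
[0.03  0.034]
cordless dark c [ 520.2 -433.9] size 182.4 52.2 ang -0.191 px [458. 193.]
wallbox c [ 599.8 -203.8] size 53.6 50.9 ang 0.081 px [373. 164.]
wb depth c [ 596.3 -201.1] size 55.1 51.6 ang 0.076 px [372. 165.]
[ 0.59295535 -0.20263559  0.03688508] [ 0.5192176  -0.26653322  0.01888561]
tray white c [533.1 189.1] size 305.4 191.8 ang 1.378 px [226. 192.]
recess c [478.4 196.7] size 219.8 59.0 ang 1.376 px [225. 212.]
recess c [546.1  83.8] size 63.2 62.6 ang -0.185 px [267. 187.]
recess c [565.1 179.4] size 81.0 54.4 ang -0.183 px [231. 181.]
recess c [583.8 275.7] size 72.5 69.4 ang -0.781 px [196. 174.]
```

View pics/crop1.png

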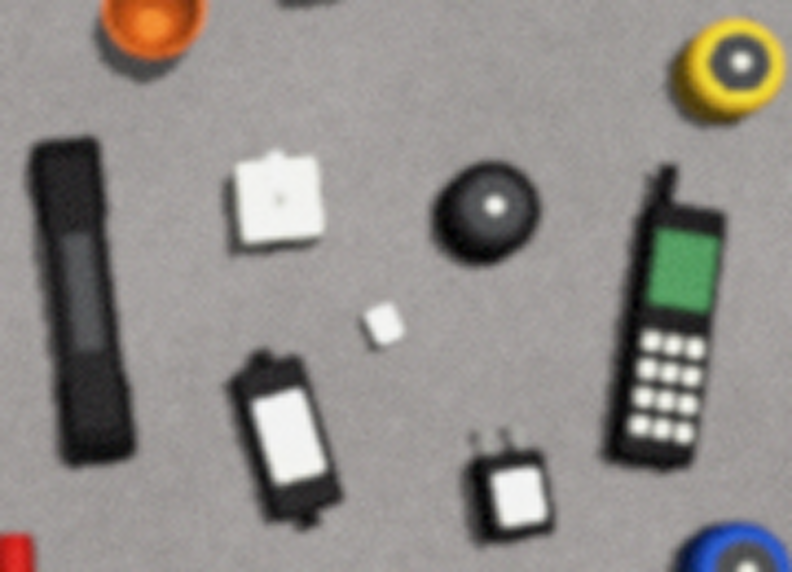

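Candidates, in top-view pixels:
- **Long black things:** (329,188) and (461,193). The first is arched with no keys, so it is the handset. The second has keys and an antenna, so it is the cordless.
- **Blocks:** (426,232) and (375,219). The first has two pins, so it is the adapter. The second has none, so it is the brick.
- **Pucks:** the black one at (422,167) is the mic. The yellow and blue ones are left alone.
- **White things:** (373,166) is about 50 mm across, so it is the wall box. The small cube at (397,194) is not.

The crop confirms all four. The row of recesses is round (196,174), oblong (231,181) and square (267,187). The handset goes first.

```bash
cat > go.py <<'E'
# print shift needed in present tool axes: go.py x y z(mm) yaw
from h import *
import sys
def need(x,y,z,yaw):
    s=r.get_state();p=np.array(s['tool_pos'])*1000;w=s['ee_rot'][2];sp=(w-yaw+np.pi)%(2*np.pi)-np.pi
    d=np.array([x,y])-p[:2]
    f=lambda a:np.round([d@[np.cos(a),np.sin(a)],d@[np.sin(a),-np.cos(a)]],1)
    print('t',round(s['time_s'],2),'at',p.round(1),'yaw',round(w,3),'rp',np.round(s['ee_rot'][:2],3),'| spin',round(sp,3),'dz',round(p[2]-z,1),'dxy now',f(w),'dxy after spin',f(yaw),'w',round(s['width'],3),'gf',round(s['grip_force'],1))
if __name__=='__main__':need(*map(float,sys.argv[1:5]))
E
python3 -m inch '[[[0,0,0,-0.166,0.8],[0,0,0,-0.166,0.8],[-28.7,-54.6,0,0,0.8],[-28.7,-54.6,0,0,0.8],[-28.7,-54.6,0,0,0.8]]]'
python3 -m inch '[[[-28.7,-54.6,0,0,0.8],[-28.7,-54.6,0,0,0.8],[-28.7,-54.6,0,0,0.8],[-28.7,-54.6,0,0,0.8],[-28.7,-54.6,0,0,0.8]]]'
python3 go.py 536 -82 150 3.244
```

```text
time_s: 0.72
tool_pos: [0.2284, 0.3795, 0.2183]
ee_rot: [-3.141, -0.0, -3.039]
ft_force: [1.1, 0.3, -0.1]
width: 0.799
grip_force: 0.0
time_s: 1.35
tool_pos: [0.399, 0.1222, 0.2187]
ee_rot: [3.141, 0.0, -3.041]
ft_force: [1.0, 0.5, 0.5]
width: 0.8
grip_force: 0.0
t 1.35 at [399.  122.2 218.7] yaw -3.041 rp [3.141 0.   ] | spin -0.002 dz 68.7 dxy now [-115.7 -217. ] dxy after spin [-115.4 -217.1] w 0.8 gf 0.0
```

```bash
python3 -m inch '[[[-28.7,-54.3,0,0,0.8],[-28.7,-54.3,0,0,0.8],[-28.7,-54.3,0,0,0.8],[-28.7,-54.3,0,0,0.8],[0,0,40,0,0.8]]]' >/dev/null
python3 - <<'E'
from h import *
s=r.get_state();p,d=r.capture('wrist');c=cam('wrist',s);W=cloud(c,d);np.savez('w1.npz',p=p,d=d)
cv2.imwrite('pics/w1.png',p[:,:,::-1])
n,l,st,_=cv2.connectedComponentsWithStats(((W[...,2]>.02)&(W[...,2]<.06)&(d>.05)).astype(np.uint8))[:4]
for i in range(1,n):
    if st[i,4]>1500:
        P=W[l==i];print(st[i],np.percentile(P[:,2],[50,97]).round(3))
        (cx,cy),ab,_=q=cv2.minAreaRect((P[:,:2]*1000).astype(np.float32));B=cv2.boxPoints(q);e=max((B[1]-B[0],B[2]-B[1]),key=np.linalg.norm);print(cx,cy,ab,np.arctan2(e[1],e[0]))
E
python3 go.py 536 -82 150 3.244
```

```text
[  18    0   68   64 3187] [0.035 0.037]
416.7160339355469 -337.69805908203125 (51.01412582397461, 41.10344696044922) 0.15352367
[ 165   23   70  121 5006] [0.031 0.033]
451.1893005371094 -204.227783203125 (111.88825988769531, 44.12061309814453) 0.25578105
[ 295   85   45  186 7337] [0.047 0.049]
534.8817749023438 -83.86065673828125 (192.0442352294922, 43.9371337890625) 0.09507961
[  54  180   62   54 2569] [0.035 0.037]
586.34130859375 -329.75628662109375 (58.75270080566406, 55.854068756103516) 0.67331094
[ 177  201   52   51 2200] [0.033 0.034]
596.8565673828125 -202.4647979736328 (54.357139587402344, 49.8509407043457) 0.061078064
[ 273  353  152   29 2871] [0.036 0.045]
773.0484619140625 -17.40509033203125 (30.759401321411133, 196.7618865966797) -1.5102596
t 2.02 at [533.1 -81.9 172.8] yaw -3.044 rp [ 3.139 -0.006] | spin -0.005 dz 22.8 dxy now [-2.9 -0.3] dxy after spin [-2.9 -0.4] w 0.799 gf 0.0
```

View pics/w1.png

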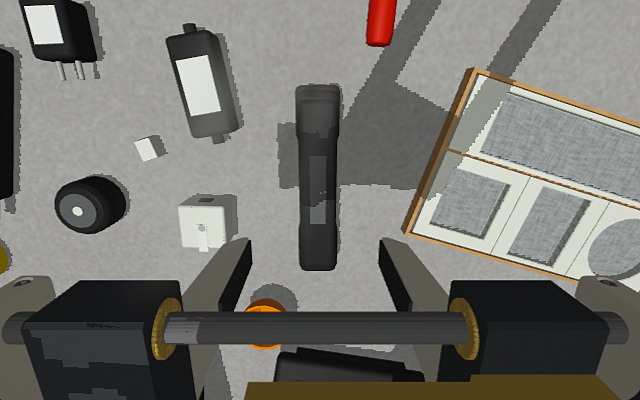

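The wrist view shows the handset at (317,178), adapter (60,30), brick (205,85), mic (90,205) and wall box (208,222). All measured heights and sizes match the text, so I'm gripping the handset.

```bash
python3 -m inch '[[[-1.5,-1.5,50,0,0.8],[0,0,50,0,0.8],[0,0,35,0,0.8],[0,0,17,0,0.8],[0,0,0,0,0.8]]]'
python3 -m inch '[[[0,0,0,0,0.3],[0,0,0,0,0.3],[0,0,0,0,0.3],[0,0,0,0,0.3],[0,0,0,0,0.3]]]'
python3 go.py 535 -84 20 3.239
```

```text
time_s: 2.65
tool_pos: [0.5346, -0.0808, 0.0255]
ee_rot: [3.14, -0.004, -3.04]
ft_force: [0.3, -0.0, -0.2]
width: 0.8
grip_force: 0.0
time_s: 3.28
tool_pos: [0.5365, -0.0821, 0.0272]
ee_rot: [-3.141, 0.001, -3.04]
ft_force: [-0.9, 0.1, 3.8]
width: 0.406
grip_force: 30.0
t 3.27 at [536.5 -82.1  27.2] yaw -3.04 rp [-3.141e+00  1.000e-03] | spin 0.004 dz 7.2 dxy now [ 1.7 -1.8] dxy after spin [ 1.7 -1.8] w 0.406 gf 30.0
```

```bash
python3 -m inch '[[[0,0,-40,0,0.3],[0,0,-40,0,0.3],[5.9,56.7,0,0,0.3],[5.9,56.7,0,0,0.3],[5.9,56.7,0,0,0.3]]]' >/dev/null
python3 -m inch '[[[5.9,56.7,0,0,0.3],[5.9,56.7,0,0,0.3],[0,0,0,-0.182,0.3],[0,0,0,-0.182,0.3],[0,0,0,-0.182,0.3]]]'>/dev/null
python3 -m inch '[[[0,0,0,-0.182,0.3],[0,0,0,-0.182,0.3],[0,0,0,-0.182,0.3],[0,0,0,-0.182,0.3],[0,0,0,0,0.3]]]'
python3 - <<'E'
from h import *
s=r.get_state();p,d=r.capture('wrist');np.savez('w2.npz',p=p,d=d);cv2.imwrite('pics/w2.png',p[:,:,::-1]);c=cam('wrist',s);W=cloud(c,d)
wh=(p.min(2)>170)&(abs(W[...,2]-.019)<.006)
P=W[wh]*1000;print(len(P));q=cv2.minAreaRect(P[:,:2].astype(np.float32));print(q)
E
python3 go.py 478.5 197 36 4.518
```

```text
time_s: 5.15
tool_pos: [0.4777, 0.1973, 0.1062]
ee_rot: [3.14, -0.0, -1.768]
ft_force: [0.0, 0.5, -2.6]
width: 0.406
grip_force: 30.0
20305
((523.4750366210938, 168.80996704101562), (250.4420166015625, 173.58935546875), 78.81218719482422)
t 5.2 at [477.8 197.3 106.3] yaw -1.77 rp [ 3.141 -0.   ] | spin -0.005 dz 70.3 dxy now [ 0.1 -0.8] dxy after spin [ 0.1 -0.8] w 0.403 gf 30.0
```

View pics/w2.png

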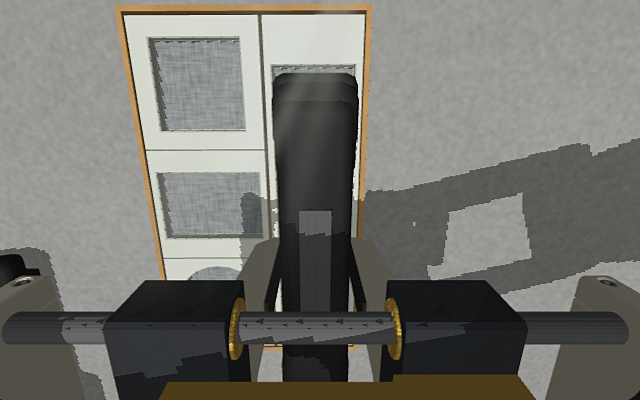

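Run:
```python
from h import *
s=r.get_state();c=cam('wrist',s)
q=plane(c,[[147,37],[239,37],[246,130],[159,131],[271,65],[356,65]],.019)[:,:2]*1000
print(q.round(1),q[:4].mean(0),np.linalg.norm(q[0]-q[1]),q[4:].mean(0),np.linalg.norm(q[4]-q[5]))
a=s['ee_rot'][2];
e=(q[0]+q[3]-q[1]-q[2]);print('tray x ang',np.arctan2(e[1],e[0]))
t=-0.193;print('long centre from end', q[4:].mean(0)+111*np.array([-np.sin(t),np.cos(t)]))
```

```text
[[571.6  46.5]
 [505.9  59.8]
 [518.3 125. ]
 [586.1 112.1]
 [487.5  82.8]
 [425.2  95.4]] [545.46608669  85.86756048] 67.09458350159628 [456.34578421  89.07617659] 63.550096590542424
tray x ang -0.19404442252771872
long centre from end [477.63603414 198.01526626]
```

```bash
python3 -m inch '[[[0,0,40,0,0.3],[0,0,20,0,0.3],[0,0,9,0,0.3],[0,0,0,0,0.3],[0,0,0,0,0.6]]]'
python3 -m inch '[[[0,0,0,0,0.6],[0,0,0,0,0.6],[0,0,-40,0,0.6],[0,0,-50,0,0.8],[0,0,0,0,0.8]]]'
python3 go.py 586.5 -330 13 3.1416
```

```text
time_s: 5.82
tool_pos: [0.4791, 0.1975, 0.0386]
ee_rot: [-3.14, 0.001, -1.767]
ft_force: [-0.3, 0.2, 0.1]
width: 0.473
grip_force: 0.0
time_s: 6.45
tool_pos: [0.4812, 0.1979, 0.1319]
ee_rot: [-3.133, 0.003, -1.766]
ft_force: [1.1, 0.6, -0.4]
width: 0.759
grip_force: 0.0
t 6.45 at [481.2 197.9 131.9] yaw -1.766 rp [-3.133e+00  3.000e-03] | spin 1.375 dz 118.9 dxy now [ 497.4 -205.9] dxy after spin [-105.3 -527.9] w 0.759 gf 0.0
```

```bash
python3 -m inch '[[[0,0,-15,0.175,0.75],[0,0,0,0.175,0.75],[0,0,0,0.175,0.75],[0,0,0,0.175,0.75],[0,0,0,0.175,0.75]]]' >/dev/null
python3 -m inch '[[[0,0,0,0.175,0.75],[0,0,0,0.175,0.75],[15.7,-57.7,0,0,0.75],[15.7,-57.7,0,0,0.75],[15.7,-57.7,0,0,0.75]]]' >/dev/null
python3 -m inch '[[[15.7,-57.7,0,0,0.75],[15.7,-57.7,0,0,0.75],[15.7,-57.7,0,0,0.75],[15.7,-57.7,0,0,0.75],[15.7,-57.7,0,0,0.75]]]' >/dev/null
python3 -m inch '[[[15.7,-57.7,0,0,0.75],[0,0,0,0,0.75],[0,0,0,0,0.75]]]' >/dev/null
cat > look.py <<'E'
from h import *
import sys
s=r.get_state();p,d=r.capture('wrist');c=cam('wrist',s);W=cloud(c,d)
cv2.imwrite(f'pics/{sys.argv[1]}.png',p[:,:,::-1]);np.savez(sys.argv[1]+'.npz',p=p,d=d)
lo=float(sys.argv[2]) if len(sys.argv)>2 else .02
n,l,st,_=cv2.connectedComponentsWithStats(((W[...,2]>lo)&(W[...,2]<.065)&(d>.05)).astype(np.uint8))[:4]
for i in range(1,n):
    if st[i,4]>1200:
        P=W[l==i];top=P[P[:,2]>np.percentile(P[:,2],97)-.006]
        (cx,cy),ab,_=q=cv2.minAreaRect((top[:,:2]*1000).astype(np.float32));B=cv2.boxPoints(q);e=max((B[1]-B[0],B[2]-B[1]),key=np.linalg.norm);print('px',st[i][:4],'z97',np.percentile(P[:,2],97).round(3),'c',round(cx,1),round(cy,1),'size',np.round(ab,1),'ang',round(float(np.arctan2(e[1],e[0])),3))
E
python3 look.py w3; python3 go.py 419 -337 13 3.292
```

```text
px [361  69  71  72] z97 0.037 c 323.9 -278.3 size [55.8 56.4] ang -1.441
px [135  86  73  71] z97 0.037 c 366.6 -469.6 size [56.3 56. ] ang 0.431
px [290 167  44  58] z97 0.037 c 414.3 -338.9 size [51.8 39.4] ang 0.125
px [  0 189  44  98] z97 0.057 c 506.1 -605.3 size [48.4  4. ] ang 0.082
px [175 193  70 100] z97 0.031 c 483.5 -432.8 size [ 46.6 105.9] ang -0.201
px [415 194  49  99] z97 0.033 c 449.9 -206.1 size [91.4 43.4] ang 0.254
t 8.75 at [ 415.8 -335.7  141.9] yaw -2.991 rp [ 3.139e+00 -1.000e-03] | spin 0.0 dz 128.9 dxy now [-3.  -1.7] dxy after spin [-3.  -1.7] w 0.751 gf 0.0
```

View pics/w3.png

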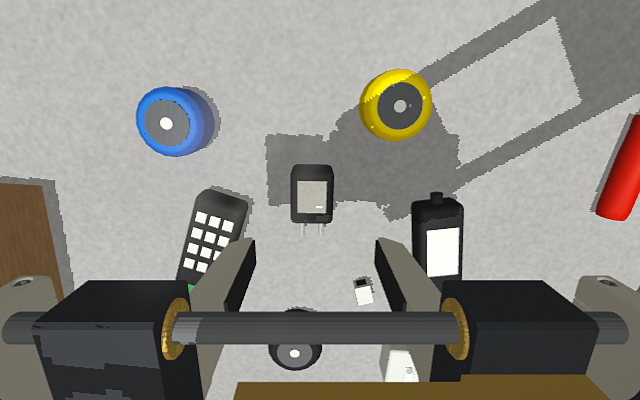

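The view shows the adapter block at (312,193), pins down-image, with the brick at (437,240) and cordless at (210,235) clear of the fingers. I'm gripping it.

```bash
python3 -m inch '[[[-1,-3,40,0.025,0.62],[0,0,40,0,0.62],[0,0,35,0,0.62],[0,0,13,0,0.62],[0,0,0,0,0.62]]]'
python3 -m inch '[[[0,0,0,0,0.3],[0,0,0,0,0.3],[0,0,0,0,0.3],[0,0,0,0,0.3],[0,0,0,0,0.3]]]'
python3 go.py 417 -338.5 13 3.267
```

```text
time_s: 9.38
tool_pos: [0.4177, -0.3388, 0.0144]
ee_rot: [3.14, -0.001, -3.015]
ft_force: [-0.1, -0.5, 0.9]
width: 0.623
grip_force: 0.0
time_s: 10.0
tool_pos: [0.4182, -0.3407, 0.0159]
ee_rot: [-3.14, 0.001, -3.017]
ft_force: [-0.3, 1.4, 6.8]
width: 0.429
grip_force: 30.0
t 10.0 at [ 418.2 -340.7   15.9] yaw -3.017 rp [-3.14e+00  1.00e-03] | spin -0.0 dz 2.9 dxy now [0.9 2.3] dxy after spin [0.9 2.3] w 0.429 gf 30.0
```

```bash
python3 -m inch '[[[0,0,-50,0,0.3],[0,0,-60,0,0.3],[-22.8,55.6,0,0,0.3],[-22.8,55.6,0,0,0.3],[-22.8,55.6,0,0,0.3]]]' >/dev/null
python3 -m inch '[[[-22.8,55.6,0,0,0.3],[-22.8,55.6,0,0,0.3],[-22.8,55.6,0,0,0.3],[-22.8,55.6,0,0,0.3],[-22.8,55.6,0,0,0.3]]]' >/dev/null
python3 -m inch '[[[-22.8,55.6,0,0,0.3],[0,0,0,0.16,0.3],[0,0,0,0.157,0.3],[0,0,0,0,0.3],[0,0,0,0,0.3]]]' >/dev/null
python3 look.py w4; python3 go.py 560.1 181.2 25 2.949
```

```text
px [189  75 258  60] z97 0.058 c 478.2 199.8 size [184.5  37.2] ang 1.373
t 11.93 at [558.7 181.6 124.7] yaw 2.952 rp [3.142 0.   ] | spin 0.003 dz 99.7 dxy now [-1.4 -0.2] dxy after spin [-1.4 -0.2] w 0.43 gf 30.0
```

View pics/w4.png

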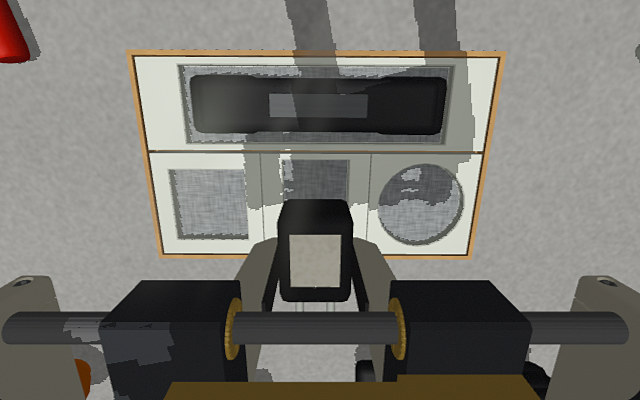

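Run:
```python
from h import *
s=r.get_state();c=cam('wrist',s)
q=plane(c,[[167,169],[244,169],[249,238],[177,240],[421,204],[378,204],[463,204],[280,159],[350,159]],.019)[:,:2]*1000
sq=q[:4].mean(0);print('sq',sq,'round',q[4],np.linalg.norm(q[5]-q[6]),'mid',(sq+q[4])/2)
t=-.193;print('obl from edge',q[7:].mean(0)+42*np.array([np.cos(t),np.sin(t)]),np.linalg.norm(q[7]-q[8]))
```

```text
sq [545.60420281  86.42012821] round [581.07176001 276.55547732] 77.6607567473777 mid [563.33798141 181.48780276]
obl from edge [563.3873971  181.23053248] 61.18935992499194
```

```bash
python3 -m inch '[[[0,0,45,0,0.3],[0,0,35,0,0.3],[0,0,19,0,0.3],[0,0,0,0,0.3],[0,0,0,0,0.6]]]'
python3 -m inch '[[[0,0,0,0,0.6],[0,0,0,0,0.6],[0,0,-40,0,0.6],[0,0,-50,0,0.85],[0,0,-10,0,0.85]]]'
python3 go.py 586.5 -331 13 3.1416
```

```text
time_s: 12.55
tool_pos: [0.5591, 0.1818, 0.026]
ee_rot: [3.141, 0.001, 2.95]
ft_force: [0.1, -0.1, -0.2]
width: 0.492
grip_force: 0.0
time_s: 13.18
tool_pos: [0.5611, 0.1824, 0.1298]
ee_rot: [3.139, 0.007, 2.95]
ft_force: [0.6, 0.6, -0.3]
width: 0.764
grip_force: 0.0
t 13.18 at [561.1 182.4 129.8] yaw 2.95 rp [3.139 0.007] | spin -0.192 dz 116.8 dxy now [-122.7 -499.2] dxy after spin [ -25.4 -513.4] w 0.764 gf 0.0
```

```bash
python3 -m inch '[[[-13.6,-55.4,0,0,0.85],[-13.6,-55.4,0,0,0.85],[-13.6,-55.4,0,0,0.85],[-13.6,-55.4,0,0,0.85],[-13.6,-55.4,0,0,0.85]]]' >/dev/null
python3 -m inch '[[[-13.6,-55.4,0,0,0.85],[-13.6,-55.4,0,0,0.85],[-13.6,-55.4,0,0,0.85],[-13.6,-55.4,0,0,0.85],[0,0,0,0,0.85]]]' >/dev/null
python3 -m inch '[[[0,0,0,0,0.85]]]' >/dev/null
python3 look.py w5; python3 go.py 586.5 -331 14 2.95
```

```text
px [408   0  84  81] z97 0.033 c 467.7 -201.1 size [60.8 43.7] ang 0.241
px [129  40  82 216] z97 0.031 c 514.2 -438.2 size [ 47.2 166.8] ang -0.196
px [425 155  68  68] z97 0.034 c 597.0 -203.7 size [53.7 50. ] ang 0.061
px [280 174  67  66] z97 0.037 c 587.3 -331.9 size [56.1 56.1] ang 1.168
px [  0 191  60 100] z97 0.056 c 582.3 -598.8 size [22.5  3.9] ang 0.075
px [280 345 146  37] z97 0.053 c 759.3 -261.0 size [19.7 44.4] ang -0.413
t 14.6 at [ 583.4 -329.3  124.9] yaw 2.95 rp [ 3.14e+00 -2.00e-03] | spin 0.0 dz 110.9 dxy now [-3.4 -1.1] dxy after spin [-3.4 -1.1] w 0.849 gf 0.0
```

View pics/w5.png

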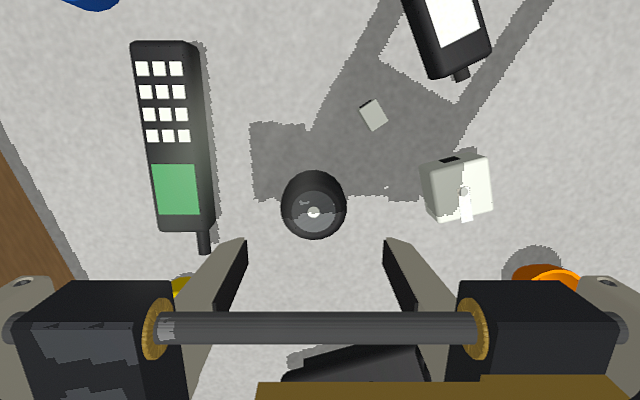

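The view shows the black mic at (313,205) between the cordless at (165,135) and the wall box at (458,190), with room for the fingers on both sides.

```bash
python3 -m inch '[[[-4.3,-1.8,40,0,0.85],[0,0,40,0,0.85],[0,0,22,0,0.85],[0,0,9,0,0.85],[0,0,0,0,0.85]]]'
python3 -m inch '[[[0,0,0,0,0.5],[0,0,0,0,0.5],[0,0,0,0,0.5],[0,0,0,0,0.5],[0,0,0,0,0.5]]]'
python3 go.py 581 277 25 2.95
```

```text
time_s: 15.22
tool_pos: [0.5879, -0.3322, 0.0147]
ee_rot: [3.141, -0.001, 2.951]
ft_force: [0.2, 0.4, 0.4]
width: 0.851
grip_force: 0.0
time_s: 15.85
tool_pos: [0.5882, -0.3336, 0.0158]
ee_rot: [-3.141, 0.002, 2.95]
ft_force: [0.2, 2.3, 7.0]
width: 0.633
grip_force: 30.0
t 15.85 at [ 588.2 -333.6   15.8] yaw 2.95 rp [-3.141e+00  2.000e-03] | spin -0.0 dz -9.2 dxy now [123.6 598. ] dxy after spin [123.4 598.1] w 0.633 gf 30.0
```

```bash
python3 -m inch '[[[0,0,-55,0,0.5],[0,0,-55,0,0.5],[12.2,59.8,0,0,0.5],[12.2,59.8,0,0,0.5],[12.2,59.8,0,0,0.5]]]' >/dev/null
python3 -m inch '[[[12.2,59.8,0,0,0.5],[12.2,59.8,0,0,0.5],[12.2,59.8,0,0,0.5],[12.2,59.8,0,0,0.5],[12.2,59.8,0,0,0.5]]]' >/dev/null
python3 -m inch '[[[12.2,59.8,0,0,0.5],[12.2,59.8,0,0,0.5],[0,0,0,0,0.5],[0,0,0,0,0.5]]]' >/dev/null
python3 look.py w6; python3 go.py 582 276.5 25 2.95
```

```text
px [535   0 105 179] z97 0.036 c 531.7 532.3 size [148.7  61.2] ang 0.551
px [ 53  68 268  61] z97 0.057 c 478.5 200.2 size [184.2  37.3] ang 1.376
px [171 163  60  77] z97 0.046 c 554.1 183.3 size [39.3 51.1] ang -0.192
px [263 359 140  23] z97 0.04 c 762.7 259.4 size [143.6  18. ] ang 1.42
t 17.65 at [581.7 275.8 124.1] yaw 2.949 rp [-3.14e+00 -1.00e-03] | spin -0.001 dz 99.1 dxy now [-0.2  0.7] dxy after spin [-0.2  0.7] w 0.634 gf 30.0
```

View pics/w6.png

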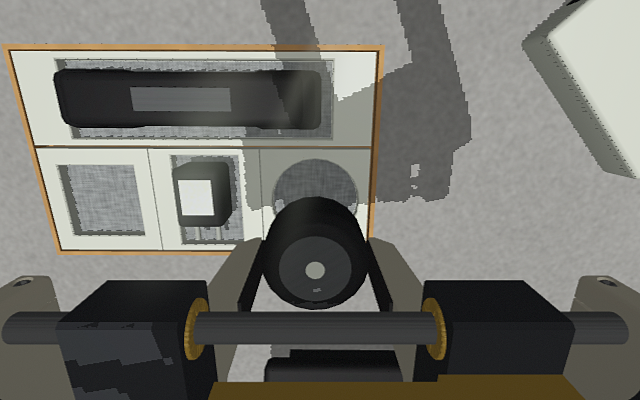

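Run:
```python
from h import *
s=r.get_state();c=cam('wrist',s)
print('mic',plane(c,[315,270],.144)*1000)
q=plane(c,[[272,190],[358,190],[315,158]],.019)[:,:2]*1000
print(q,np.linalg.norm(q[0]-q[1]));t=-.193;print('round from top edge',q[2]+39*np.array([np.cos(t),np.sin(t)]))
```

```text
mic [581.77650521 276.28123709 144.        ]
[[565.07538972 240.15212913]
 [579.85383451 316.0214623 ]
 [544.11706319 283.61185178]] 77.29526599246576
round from top edge [582.39295956 276.1314937 ]
```

Mic sits at (581.8,276.3) against a recess centre of (582.2,276.3), so I'm lowering it.

```bash
python3 -m inch '[[[0,0,45,0,0.5],[0,0,35,0,0.5],[0,0,18.5,0,0.5],[0,0,0,0,0.5],[0,0,0,0,0.75]]]'
python3 -m inch '[[[0,0,0,0,0.75],[0,0,0,0,0.75],[0,0,-40,0,0.75],[0,0,-50,0,0.8],[0,0,-10,0,0.8]]]'
python3 go.py 597 -203.5 14 3.203
```

```text
time_s: 18.27
tool_pos: [0.5831, 0.2765, 0.0274]
ee_rot: [3.141, 0.002, 2.949]
ft_force: [-0.1, -0.6, -0.9]
width: 0.698
grip_force: 0.0
time_s: 18.9
tool_pos: [0.5843, 0.2778, 0.1308]
ee_rot: [3.138, 0.007, 2.95]
ft_force: [0.9, 0.1, -0.5]
width: 0.802
grip_force: 0.0
t 18.9 at [584.3 277.8 130.8] yaw 2.95 rp [3.138 0.007] | spin -0.253 dz 116.8 dxy now [-104.1 -470.1] dxy after spin [  16.9 -481.2] w 0.802 gf 0.0
```

```bash
python3 -m inch '[[[0,0,0,-0.127,0.8],[0,0,0,-0.126,0.8],[2,-60,0,0,0.8],[2,-60,0,0,0.8],[2,-60,0,0,0.8]]]' >/dev/null
python3 -m inch '[[[2,-60,0,0,0.8],[2,-60,0,0,0.8],[2,-60,0,0,0.8],[2,-60,0,0,0.8],[2,-60,0,0,0.8]]]' >/dev/null
python3 -m inch '[[[0,0,0,0,0.8],[0,0,0,0,0.8]]]' >/dev/null
python3 look.py w7; python3 go.py 595 -203.7 14 3.203
```

```text
px [  0   0  65 208] z97 0.031 c 516.6 -437.2 size [ 47.3 145.2] ang -0.199
px [289   0  72  99] z97 0.033 c 465.4 -201.0 size [64.9 43.8] ang 0.258
px [284 173  59  63] z97 0.034 c 597.2 -203.1 size [53.4 50. ] ang 0.072
px [  0 233  51  54] z97 0.037 c 671.0 -471.3 size [33.8 48.5] ang -0.173
px [198 345 106  55] z97 0.062 c 741.3 -235.0 size [52.7 28.7] ang 1.196
t 20.45 at [ 594.9 -202.   125.5] yaw -3.08 rp [ 3.14e+00 -1.00e-03] | spin 0.0 dz 111.5 dxy now [-0.  -1.7] dxy after spin [-0.  -1.7] w 0.797 gf 0.0
```

View pics/w7.png

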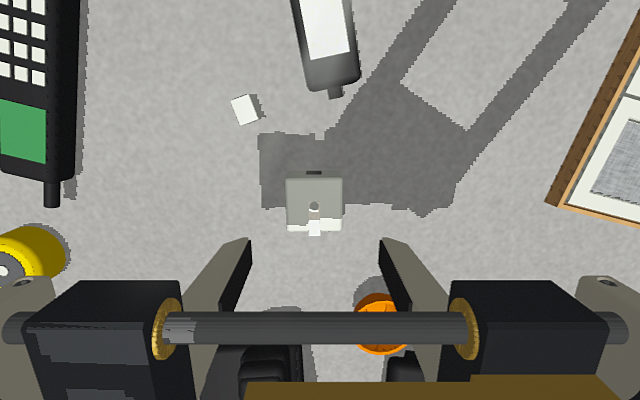

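The view shows the wall box at (314,203), socket up-image, with its tab on the far side. Nothing is near the fingers.

```bash
python3 -m inch '[[[0,-1.5,40,0.01,0.75],[0,0,40,0,0.75],[0,0,22,0,0.75],[0,0,9,0,0.75],[0,0,0,0,0.75]]]'
python3 -m inch '[[[0,0,0,0,0.4],[0,0,0,0,0.4],[0,0,0,0,0.4],[0,0,0,0,0.4],[0,0,0,0,0.4]]]'
python3 go.py 545.5 86 25 2.949
```

```text
time_s: 21.08
tool_pos: [0.5955, -0.2034, 0.0151]
ee_rot: [3.141, -0.001, -3.089]
ft_force: [0.5, 0.5, 0.4]
width: 0.753
grip_force: 0.0
time_s: 21.7
tool_pos: [0.596, -0.2049, 0.0162]
ee_rot: [-3.141, 0.001, -3.091]
ft_force: [-0.8, 0.8, 5.7]
width: 0.537
grip_force: 29.9
t 21.7 at [ 596.  -204.9   16.2] yaw -3.091 rp [-3.141e+00  1.000e-03] | spin 0.244 dz -8.8 dxy now [ 35.6 293.1] dxy after spin [105.2 275.9] w 0.537 gf 29.9
```

```bash
python3 -m inch '[[[0,0,-55,0,0.4],[0,0,-55,0,0.4],[7.1,58.4,0,0,0.4],[7.1,58.4,0,0,0.4],[7.1,58.4,0,0,0.4]]]' >/dev/null
python3 -m inch '[[[7.1,58.4,0,0,0.4],[7.1,58.4,0,0,0.4],[0,0,0,0.122,0.4],[0,0,0,0.122,0.4],[0,0,0,0,0.4]]]' >/dev/null
python3 -m inch '[[[0,0,0,0,0.4]]]' >/dev/null
python3 look.py w8; python3 go.py 545.5 86 25 2.949
```

```text
px [93  0 43 55] z97 0.026 c 377.4 -38.3 size [39.3 21.5] ang 0.033
px [315  68 268  61] z97 0.058 c 478.1 199.2 size [184.7  37.3] ang 1.375
px [399 162  59  77] z97 0.046 c 553.6 181.8 size [39.2 51. ] ang -0.193
px [496 168  84  71] z97 0.046 c 580.7 275.0 size [54.8 56.9] ang -0.197
t 23.12 at [545.   84.8 125. ] yaw 2.95 rp [-3.142 -0.   ] | spin 0.001 dz 100.0 dxy now [-0.3  1.3] dxy after spin [-0.3  1.3] w 0.536 gf 29.9
```

View pics/w8.png

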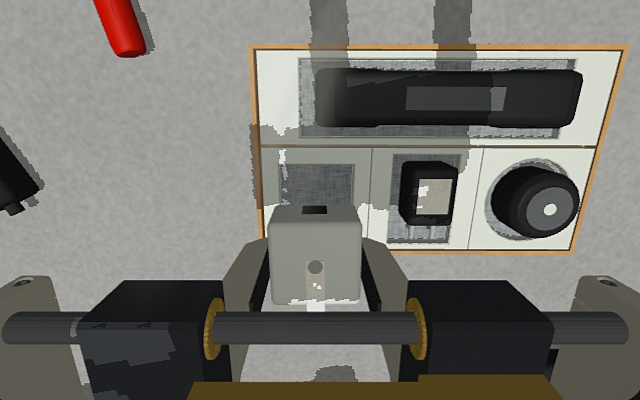

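The other three sit well, and the wall box is 1.3 mm off its recess centre. I'm lowering it now.

```bash
python3 -m inch '[[[0,1,45,0,0.4],[0,0,35,0,0.4],[0,0,19,0,0.4],[0,0,0,0,0.4],[0,0,0,0,0.65]]]'
python3 -m inch '[[[0,0,0,0,0.65],[0,0,0,0,0.65],[0,0,-40,0,0.65],[0,0,-50,0,0.7],[0,0,-10,0,0.7]]]'
python3 -m inch '[[[-30,0,-30,0,0.7],[-60,0,0,0,0.7],[-30,0,0,0,0.7],[0,0,0,0,0.7],[0,0,0,0,0.7]]]'
python3 - <<'E'
from h import *
p,d=r.capture('top');cv2.imwrite('pics/end.png',cv2.resize(p[120:270,150:500,::-1],None,fx=2.2,fy=2.2))
E
python3 look.py w9
```

```text
time_s: 23.75
tool_pos: [0.5455, 0.0858, 0.0264]
ee_rot: [3.142, 0.0, 2.949]
ft_force: [0.1, 0.6, 0.3]
width: 0.601
grip_force: 0.0
time_s: 24.38
tool_pos: [0.5476, 0.0861, 0.1301]
ee_rot: [3.141, 0.007, 2.949]
ft_force: [0.9, -0.0, -1.0]
width: 0.699
grip_force: 0.0
time_s: 25.0
tool_pos: [0.6614, 0.0634, 0.155]
ee_rot: [-3.141, -0.003, 2.949]
ft_force: [0.1, 0.4, -0.3]
width: 0.7
grip_force: 0.0
px [399  12  61  91] z97 0.046 c 554.4 182.1 size [39.4 51.6] ang -0.186
px [498  20  87  78] z97 0.046 c 581.7 274.9 size [56.5 56.4] ang 1.465
px [283  25  62  70] z97 0.044 c 545.4 85.9 size [50.1 53.1] ang -0.184
px [446 245 194  64] z97 0.061 c 787.0 316.3 size [26.9 87.2] ang -1.065
px [244 291 115  20] z97 0.062 c 766.7 56.5 size [43.4 10.1] ang 1.413
px [218 345  96  39] z97 0.065 c 827.4 -21.8 size [100.8  27.4] ang 1.458
```

View pics/end.png

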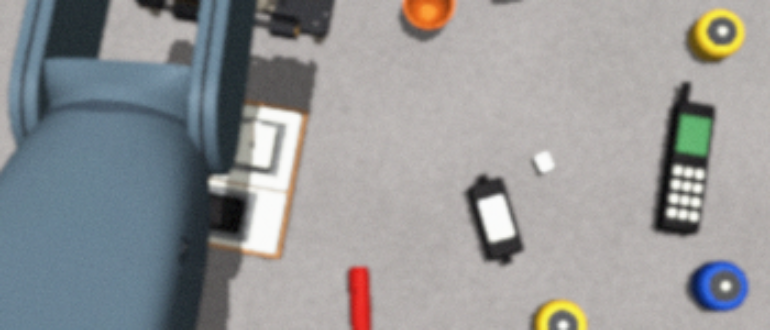

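View pics/w9.png

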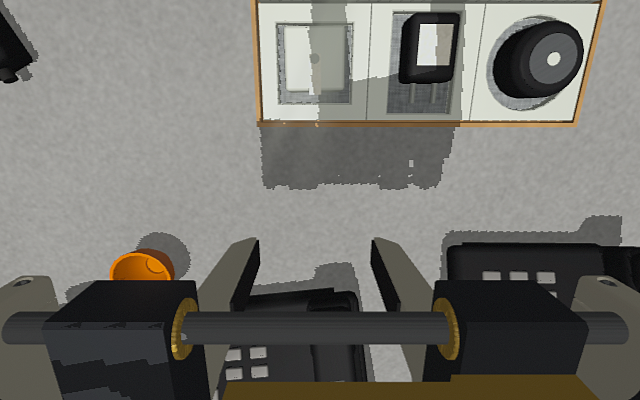

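The wall box (315,60), adapter (430,48) and mic (540,60) all sit centred, with tops at 44 to 46 mm as they should be. The handset was last seen seated at (478,199). The cordless and brick haven't moved and the gripper is clear, so I'm handing in.

```bash
python3 -c "
from cell import r
print(r.job_done())"
```

```text
the job is handed in; nothing more can be done
None
```

The job is handed in: the handset, adapter, mic and wall box each measured within about 3 mm of their recess centres and at the right height, and the cordless handset and brick were not touched (about 25 s of the 109 s used; no verdict was returned).

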